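Hang the second tier of the mudroom stand

TASK

Take the wooden tray that has the tall steel hook standing up in its middle and hang it by that hook on the loop at the lower end of the steel link that already hangs from the stand, then let go so it hangs level, still and clear of the bench. Leave the similar tray with the low bow handle where it stands.

Things in the scene. Friction and masses are not known exactly. Their poses are not given: they have to be found in the camera images.
- caddy_center (a point): tray to hang: open wooden tray, 200 mm long (x), 110 wide (y), 45 high, walls 10 thick, floor 6; 0.18 to 0.26 kg, balanced at its middle, where a tall steel hook stands. Point: tray's middle, 22.5 mm above its underside; x points from hook stem to hook tip, away from the robot within 15 degrees at the start. Easiest hold: from above on the end wall at x = -95 mm, one finger inside the tray
- caddy_hook (a point): in that hook's mouth, where the bar lies once hung: 139.5 mm above the tray's centre, 3 mm under the hook's flat crown. Hook of 4 mm flat steel, 20 wide (y): stem at x = -16 mm from the tray floor up, crown 5 mm thick, tip at x = +16 reaching 13 mm below this point; mouth 28 wide, open downward. Axes as the tray's. Pass the hook through the loop from its -x side, then lower it on the bar
- loop_bar (a point): middle of the loop's bottom bar: 6 mm round steel along y, 222 mm above the bench (hung tray's underside then 60 above it). Loop upright in y-z, opening 60 mm wide, 60 high over the bar; x points away from the robot within 12 degrees. Its link swings lightly fore and aft about a pivot 110 mm above the bar, on a thin arm from a post 90 mm in +x, 130 in +y of the loop; fixed base board 14 thick
- tote_center (a point): bystander, not to be moved: a like wooden tray, 200 by 110 by 45 mm, without a hook but with a low steel bow handle across its width, reaching 76 mm above the bench. Point: its middle, 22.5 mm above its underside; x along its length

How it is judged:
At the end, for the whole second after the job is handed in: The tray hangs by its hook on the loop's bottom bar: the bar's middle is in the hook's mouth within 16 mm along the tray, 25 mm across it and 12 mm in height; the tray is level within 0.2 rad, its centre over 60 mm above the bench, moving slower than 50 mm/s (x of loop_bar in the frame of caddy_hook between -0.016 and 0.016 m and y of loop_bar in the frame of caddy_hook between -0.025 and 0.025 m and z of loop_bar in the frame of caddy_hook between -0.012 and 0.012 m and height (world z) of caddy_center above 0.06 m and angle between caddy_center's own z axis and vertical below 0.2 rad and linear speed of caddy below 0.05 m/s); the robot touches nothing.
It fails at once if the tray with the bow handle is moved more than 30 mm (distance of tote_center from where it was at the start of the episode above 0.03 m).
It also fails if it takes over 50 s, if anything falls off the work surface, if the arm or the gripper's body presses on something with over 40 N, if the wrist force passes 120 N, or if a joint passes its speed limit or range.

ROBOT

A 6-joint arm with a two-finger parallel gripper is mounted at the origin on the work surface. World frame = base frame: x ahead of the robot, y to its left, z up, the work surface at z = 0. Lengths are in m, angles in rad, forces in N, time in s.
With the tool pointing down it reaches from about 0.375 to 0.975 m from the base axis. Payload 3.8 kg.
Tool frame: the origin (TCP) lies on the mounting face of the last link; the fingertips stand 173 mm ahead of it and the grasp point (between the pads) lies 155 mm ahead of it; z points along the fingers, y is the direction in which the jaws open and shut (so a half turn about z gives the same grasp; the last joint's range is limited). The gripper opens to 85 mm and grips with 20 to 120 N. Pads are 22 mm wide; open, the fingers measure 114 mm over their backs; the gripper's body (76 mm by 85 mm) begins 54 mm behind the grasp point. The pads swing forward as they close: fully open they stand 13 mm farther back than shut.
Start: joints at [1.123, 0.264, 1.604, -0, 1.274, -0.037], TCP at [0.27, 0.619, 0.405] pointing down, gripper open.
Joint ranges: [-2.63, 2.63], [-0.94, 2.18], [0.31, 2.57], [-1.31, 4.45], [0, 2.66], [-2.55, 2.55]. Speed limits (rad/s): [2.57, 2.57, 3.14, 3.14, 3.14, 3.14].

INTERFACE

Orientations are given as a rotation vector (axis times angle).
In Python, from workcell import bot gives the robot as it stands.
- The arm moves only by the shell command python3 -m jog 'ROWS' [FORCE]. ROWS is JSON, a list that holds one entry, the list of rows, each a list of 7 numbers: the closure, from 0 (fully open) to 1 (shut), then the shift along the tool's x, y, z in cm, then the turn, a rotation vector about the tool's x, y, z in rad. A call has 1 to 12 rows; each row is the pose to reach, as a shift and turn from the pose commanded when the call began, along the tool's axes at that moment; what a row does not reach only later rows make up. A row lasts 1/8 s, in which the tool goes at most 62.5 mm and 10.7 degrees, less where a joint would pass 70% of its speed; a pose out of reach is approached as far as the arm can. A call with a gripper value outside its range is refused whole. The fingers move at their own pace and stop on an object; FORCE is the grip in N (left out, the last holds). Time passes only in rows, so rows that repeat a pose let the fingers close. It gives the time, the measured TCP pose, the force and the opening at its end, in the units of the state.
- bot.read_state(): the state, without advancing time (a new reading comes with each control period).
- bot.read_camera(name): name is "side" or "top" or "wrist"; returns the picture (400x640x3 uint8, red, green, blue); there is no depth.
- bot.camera_model(name): a dict with "intrinsics" (3x3 intrinsics, pixels), "k1" (the pictures are not rectified: a ray, as slopes to the right and down, at radius r is drawn at 1 + k1 r^2 times it, then the intrinsics apply), "rvec" (rotation vector, rad) and "tvec" (3), from world to camera coordinates, as OpenCV has them. Camera axes: x right, y down, z forward; pixel columns grow to the right and rows downward; lengths in m; the calibration is good to about 2 mm. A picture is of the moment at which its call begins: read the wrist's pose just before it. camera_model takes no time and is no camera call; for the wrist camera it gives the pose at the moment of the call.
- bot.finish_job(): hands the job in, once; it reports no verdict.
The state is a dict: "time": time; "q": joint angles; "joint_vel": joint speeds; "joint_torque": joint torques, N m; "tool_pos": TCP position; "tcp_rot": TCP orientation; "wrist_force": force on the tool from outside, world axes, zero at the start; "torque": the same for the moment, N m; "width": opening from 0.0 (shut) to 1.0 (fully open).
Only numpy, scipy, OpenCV 4.12 (cv2) and the standard library are available. Lean on these libraries where they do the work, as an engineer would, in place of code of your own. Each camera call takes 0.05 s, during which the arm holds its last target.

## Working session

There is one attempt and no reset: what is moved stays moved. The work goes in short steps, Python scripts to look and compute and a shell command to move; the robot and the scene stay as the last step left them, time stands still between calls to the robot, and variables do not carry over. Pictures are saved under pics/ and viewed, and the job is handed in when it is done.

```bash
ls; mkdir -p pics; python3 - <<'E'
from workcell import bot
import cv2
for n in ["side","top","wrist"]:
    im=bot.read_camera(n); cv2.imwrite(f"pics/{n}0.png",im[:,:,::-1])
    m=bot.camera_model(n); print(n,m)
print(bot.read_state())
E
```

```text
pics
side {'intrinsics': array([[397.29086071,   0.        , 321.09538916],
       [  0.        , 397.29086071, 196.93310366],
       [  0.        ,   0.        ,   1.        ]]), 'k1': -0.09861586458662593, 'rvec': array([ 0.96175538, -2.20829641,  1.33246113]), 'tvec': array([0.35404791, 0.40070288, 0.42731886])}
top {'intrinsics': array([[420.5486116 ,   0.        , 318.89972117],
       [  0.        , 420.5486116 , 196.06833575],
       [  0.        ,   0.        ,   1.        ]]), 'k1': -0.10826719624494947, 'rvec': array([ 2.10171308, -2.123289  ,  0.17811871]), 'tvec': array([-0.06150783,  0.62290267,  0.89980832])}
wrist {'intrinsics': array([[290.09483351,   0.        , 310.63033339],
       [  0.        , 290.09483351, 195.58041554],
       [  0.        ,   0.        ,   1.        ]]), 'k1': 0.016608241163851914, 'rvec': array([-2.43291931, -1.59418432, -0.21649781]), 'tvec': array([-0.67499335, -0.03477524,  0.37647845])}
{'time': 0.15, 'q': array([ 1.12309204e+00,  2.64599243e-01,  1.60509426e+00, -4.33792432e-06,
        1.27370269e+00, -3.69277309e-02]), 'joint_vel': array([-0.00074967, -0.00208886, -0.00286023, -0.00093297,  0.00168351,
       -0.00098063]), 'joint_torque': array([ 5.48691987e-04, -5.15902555e+01, -3.67959774e+01,  1.03873213e-04,
        8.00900016e-03, -4.91743810e-05]), 'tool_pos': array([0.26944373, 0.61859375, 0.40361651]), 'tcp_rot': array([-6.40629673e-01, -3.07514175e+00,  2.75140976e-03]), 'wrist_force': array([-0.75879187,  0.79754587,  0.90676666]), 'torque': array([-0.00469357, -0.03299365,  0.04182596]), 'width': 1.0009986713381815}
```

View pics/side0.png

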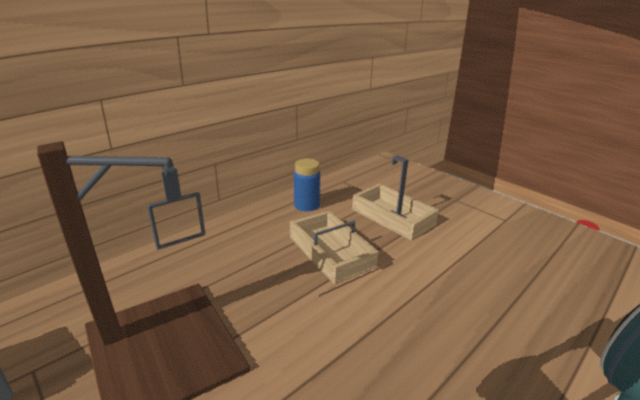

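View pics/top0.png

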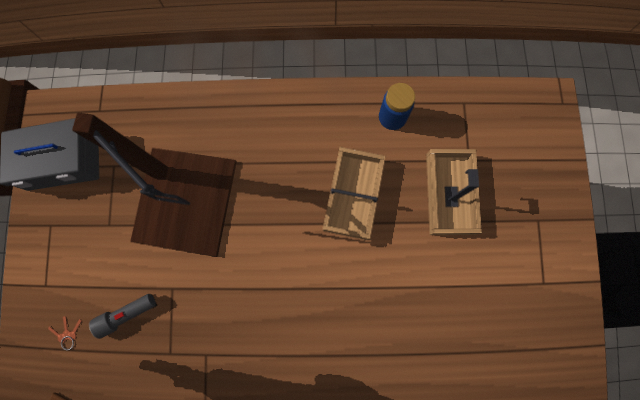

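View pics/wrist0.png

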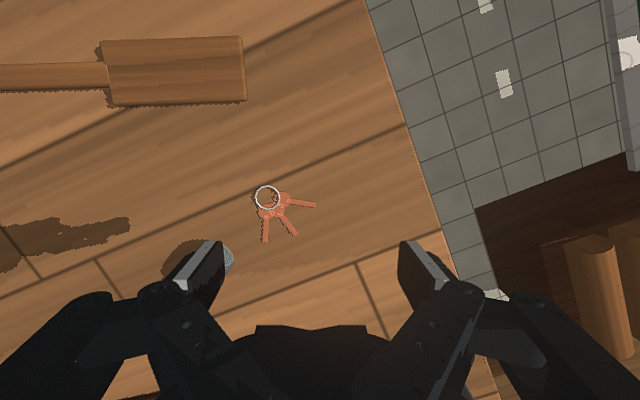

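Side view: stand on the left with its loop at about (178,222), tote at (333,245), and caddy at (395,210) with the hook crown at (400,160). Top view (up is +x, left is +y): caddy at (455,192), tote at (355,193), loop near (165,195). I'll zoom in to pick exact pixels.

```bash
cat > h.py <<'E'
import numpy as np, cv2
from scipy.optimize import least_squares
from scipy.spatial.transform import Rotation as R
from workcell import bot
def proj(m,P):
    P=np.atleast_2d(P).astype(float); C=R.from_rotvec(m['rvec']).apply(P)+m['tvec']
    s=C[:,:2]/C[:,2:]; s=s*(1+m['k1']*(s**2).sum(1,keepdims=True))
    K=m['intrinsics']; return s*[K[0,0],K[1,1]]+[K[0,2],K[1,2]]
def ray(m,px):
    K=m['intrinsics']; d=(np.array(px,float)-[K[0,2],K[1,2]])/[K[0,0],K[1,1]]; s=d.copy()
    for _ in range(20): s=d/(1+m['k1']*(s@s))
    r=R.from_rotvec(m['rvec']).inv(); o=r.apply(-np.array(m['tvec'])); v=r.apply([s[0],s[1],1]); return o,v
def onz(m,px,z):
    o,v=ray(m,px); return o+v*(z-o[2])/v[2]
def tri(l):
    A=np.zeros((3,3));b=np.zeros(3)
    for m,px in l:
        o,v=ray(m,px); v/=np.linalg.norm(v); M=np.eye(3)-np.outer(v,v); A+=M;b+=M@o
    return np.linalg.solve(A,b)
def crop(im,x0,y0,w,h,name,s=None):
    s=s or min(800//w,600//h); c=cv2.resize(im[y0:y0+h,x0:x0+w,::-1].copy(),None,fx=s,fy=s,interpolation=cv2.INTER_CUBIC)
    for i in range(0,w,10):
        cv2.putText(c,str(x0+i),(i*s,8),0,.3,(255,255,255),1); cv2.line(c,(i*s,10),(i*s,16),(255,255,255),1)
    for i in range(0,h,10):
        cv2.putText(c,str(y0+i),(0,i*s+4),0,.3,(255,255,255),1); cv2.line(c,(20,i*s),(26,i*s),(255,255,255),1)
    cv2.imwrite('pics/'+name,c)
E
python3 - <<'E'
from h import *
s=cv2.imread('pics/side0.png')[:,:,::-1]; t=cv2.imread('pics/top0.png')[:,:,::-1]
crop(s,345,145,100,100,'c1.png'); crop(s,140,150,80,100,'c2.png'); crop(t,415,140,110,100,'c3.png'); crop(t,125,140,120,100,'c4.png')
E
```

```text
(no output)
```

View pics/c1.png

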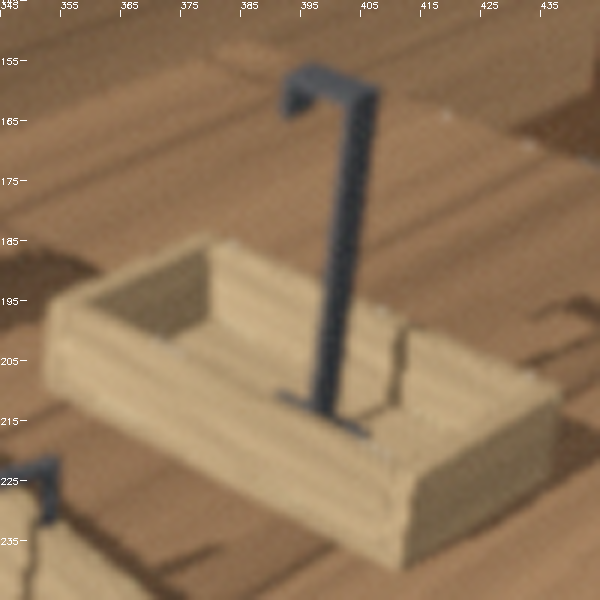

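View pics/c2.png

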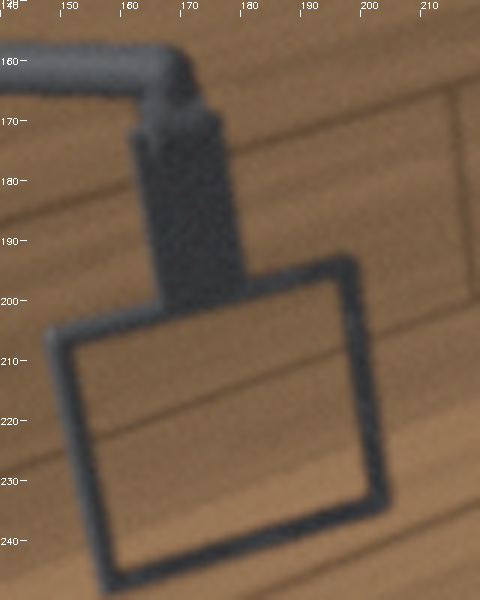

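View pics/c3.png

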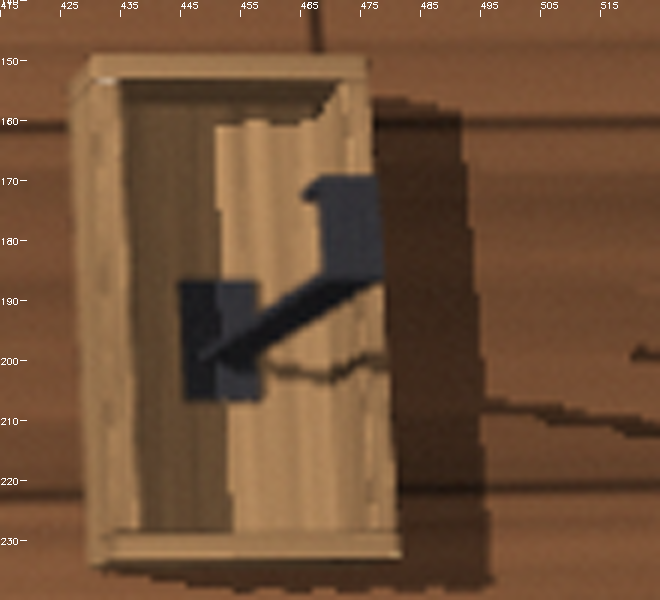

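View pics/c4.png

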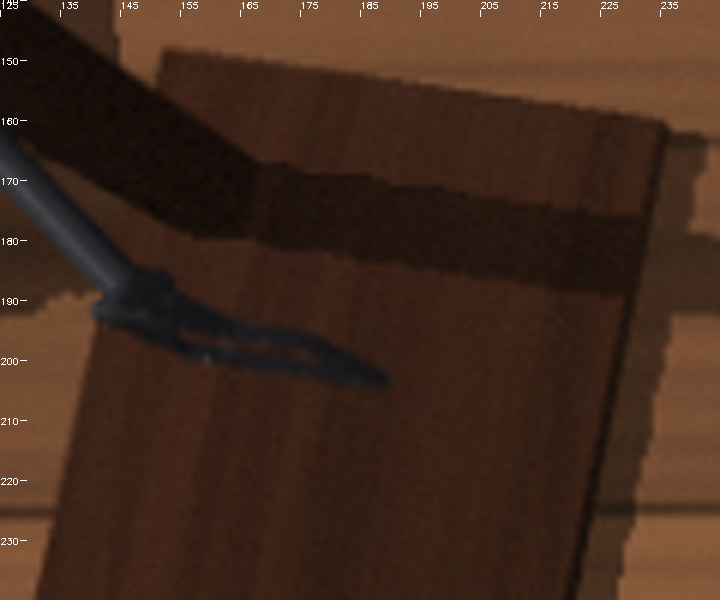

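```bash
cat > fit0.py <<'E'
from h import *
S=bot.camera_model('side');T=bot.camera_model('top')
print('campos',ray(S,(320,200))[0],ray(T,(320,200))[0])
obs=[(S,(354.5,194.7),(.1,.055,.0225)),(S,(379.5,184.7),(.1,-.055,.0225)),(S,(412.5,224.2),(-.1,.055,.0225)),(S,(438.3,210.8),(-.1,-.055,.0225)),
(S,(352.5,209.2),(.1,.055,-.0225)),(S,(412,240),(-.1,.055,-.0225)),(S,(437.2,223.7),(-.1,-.055,-.0225)),
(S,(408,160.3),(-.018,-.01,.1475)),(S,(402.,162.3),(-.018,.01,.1475)),
(T,(430,149.2),(.1,.055,.0225)),(T,(476.3,149.2),(.1,-.055,.0225)),(T,(481.7,232.5),(-.1,-.055,.0225)),(T,(432.3,232.5),(-.1,.055,.0225))]
def world(p,L): return R.from_euler('z',p[2]).apply(L)+[p[0],p[1],.0225]
def f(p): return np.concatenate([(proj(m,world(p,L))[0]-px) for m,px,L in obs])
r=least_squares(f,[.6,-.2,0],loss='soft_l1'); print('caddy',r.x); print(f(r.x).reshape(-1,2).round(1))
ob2=[(S,(159.2,247),(0,.033,0)),(S,(203.3,233.8),(0,-.033,0)),(S,(149.7,206.7),(0,.033,.066)),(S,(198.3,193.7),(0,-.033,.066)),(T,(189.5,203.),(0,-.034,0))]
def w2(p,L): return R.from_euler('ZY',[p[2],p[3]]).apply(np.array(L)-[0,0,.11])+[p[0],p[1],.222+.11]
def f2(p): return np.concatenate([(proj(m,w2(p,L))[0]-px) for m,px,L in ob2])
r2=least_squares(f2,[.6,.3,0,0]); print('loop',r2.x,'barmid',w2(r2.x,[0,0,0])); print(f2(r2.x).reshape(-1,2).round(1))
s=cv2.imread('pics/side0.png');t=cv2.imread('pics/top0.png')
# tote
c=[(328,234),(371,240),(385,158),(342,149)]
print('tote',[onz(T,p,.045).round(3) for p in c])
print('blue',onz(T,(400,95),.09).round(3))
E
python3 fit0.py
```

```text
campos [0.11792611 0.39318643 0.54773351] [ 0.44185966 -0.0871024   0.99930934]
caddy [ 0.63554777 -0.38508821 -0.02428753]
[[-1.3  0.1]
 [ 0.1 -1.4]
 [ 1.   0.7]
 [ 0.6 -0.8]
 [-0.3  0. ]
 [-0.9  0.5]
 [-1.1  1.1]
 [ 0.7 -0.8]
 [ 1.8 -0.7]
 [ 0.3 -0.9]
 [-0.5 -0.1]
 [-1.1  0.4]
 [ 1.   0.1]]
loop [ 0.58825514  0.21117055 -0.17259685  0.00637383] barmid [0.58756444 0.21129096 0.22200223]
[[-0.3  0.3]
 [ 0.7 -0. ]
 [ 0.4 -0.5]
 [-0.1  0.3]
 [-0.9 -0.6]]
tote [array([ 0.537, -0.088,  0.045]), array([ 0.522, -0.185,  0.045]), array([ 0.714, -0.224,  0.045]), array([ 0.737, -0.123,  0.045])]
blue [ 0.853 -0.259  0.09 ]
```

```bash
cat > goal.py <<'E'
from h import *
def goal(pos,yaw,rel=None):
    """TCP pos, yaw of tool y; tool down. prints shift cm and rotvec"""
    s=bot.read_state(); p=s['tool_pos']; r=R.from_rotvec(s['tcp_rot'])
    best=None
    for k in (0,np.pi):
        y=np.array([np.cos(yaw+k),np.sin(yaw+k),0]); z=np.array([0,0,-1.]); x=np.cross(y,z)
        g=R.from_matrix(np.c_[x,y,z]); d=(r.inv()*g).as_rotvec()
        if best is None or np.linalg.norm(d)<np.linalg.norm(best): best=d
    print('shift cm',(r.inv().apply(np.array(pos)-p)*100).round(2),'rot',best.round(3)); return best
E
python3 - <<'E'
from goal import *
s=bot.read_state(); print(R.from_rotvec(s['tcp_rot']).as_matrix().round(3))
goal([.5405,-.383,.36],-.024)
E
```

```text
[[-0.917  0.399 -0.001]
 [ 0.399  0.917 -0.002]
 [ 0.    -0.002 -1.   ]]
shift cm [-64.85 -81.     4.5 ] rot [-2.000e-03  1.000e-03  1.184e+00]
```

```bash
python3 -m jog '[[[0.45,-32,-40,2,0,0,0.6],[0.45,-32,-40,2,0,0,0.6],[0.45,-32,-40,2,0,0,0.6],[0.45,-32,-40,2,0,0,0.6],[0.45,-32,-40,2,0,0,0.6],[0.45,-32,-40,2,0,0,0.6],[0.45,-32,-40,2,0,0,0.6],[0.45,-32,-40,2,0,0,0.6],[0.45,-48,-60,2,0,0,0.9],[0.45,-48,-60,2,0,0,0.9],[0.45,-48,-60,2,0,0,0.9],[0.45,-48,-60,2,0,0,0.9]]]' 100; python3 - <<'E'
from goal import *
goal([.5405,-.383,.36],-.024)
E
```

```text
time: 1.65
tool_pos: [0.4651, -0.1069, 0.3848]
tcp_rot: [1.915, 2.49, 0.001]
wrist_force: [1.1, 0.5, 0.6]
width: 0.549
shift cm [-28.62   0.21   2.48] rot [ 0.001 -0.     0.283]
```

```bash
python3 -m jog '[[[0.45,-6,0,0.6,0,0,0.1],[0.45,-12,0,1.2,0,0,0.18],[0.45,-18,0,1.8,0,0,0.25],[0.45,-24,0.1,2.4,0,0,0.283],[0.45,-28.6,0.2,2.4,0,0,0.283],[0.45,-28.6,0.2,2.4,0,0,0.283],[0.45,-28.6,0.2,2.4,0,0,0.283]]]'; python3 - <<'E'
from goal import *
im=bot.read_camera('wrist'); m=bot.camera_model('wrist'); cv2.imwrite('pics/w1.png',im[:,:,::-1])
t=bot.read_camera('top'); cv2.imwrite('pics/t1.png',t[:,:,::-1])
for z in (.045,):
    c=np.array([[x,y,z-.0225] for x,y in [(-.1,.055),(-.1,-.055),(-.09,.045),(-.09,-.045)]])
    print(proj(m,R.from_euler('z',-.0243).apply(c)+[.6355,-.3851,.0225]).round(1))
goal([.5405,-.383,.187],-.024)
E
```

```text
time: 2.52
tool_pos: [0.5403, -0.3803, 0.3599]
tcp_rot: [-2.246, -2.194, -0.0]
wrist_force: [0.5, -0.1, -0.6]
width: 0.546
[[305.3 133. ]
 [305.6 239.2]
 [315.7 143.6]
 [315.1 230.4]]
shift cm [-0.37  0.04 17.35] rot [-0.001 -0.001  0.002]
```

View pics/w1.png

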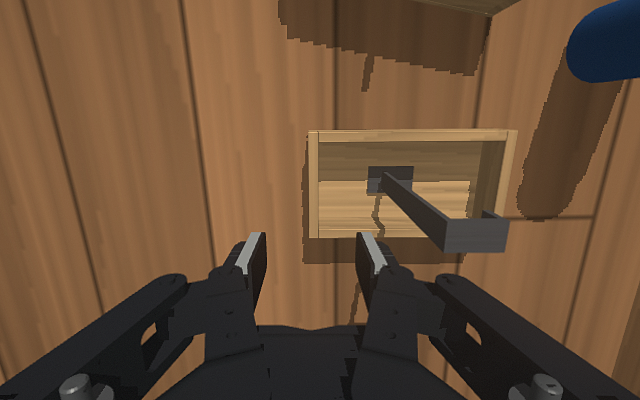

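View pics/t1.png

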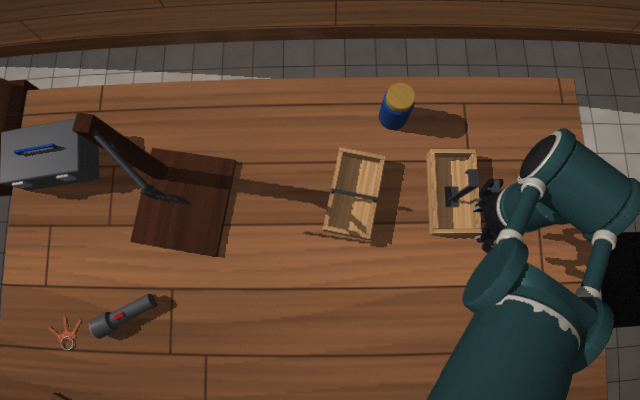

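```bash
python3 - <<'E'
from h import *
s=cv2.imread('pics/w1.png')[:,:,::-1]; crop(s,295,120,130,130,'w1a.png',4); crop(s,420,120,110,140,'w1b.png',4)
m=bot.camera_model('wrist')
a=R.from_euler('z',-.0243)
L=[[x,y,z] for x in(-.1,.1) for y in (.055,-.055) for z in (-.0225,.0225)]
for l,p in zip(L,proj(m,a.apply(L)+[.6355,-.3851,.0225])): print(l,p.round(1))
E
```

```text
[-0.1, 0.055, -0.0225] [305.9 130.9]
[-0.1, 0.055, 0.0225] [305.1 133.2]
[-0.1, -0.055, -0.0225] [306.1 224. ]
[-0.1, -0.055, 0.0225] [305.4 239.2]
[0.1, 0.055, -0.0225] [487.3 130.9]
[0.1, 0.055, 0.0225] [515.2 133.2]
[0.1, -0.055, -0.0225] [472.2 224.5]
[0.1, -0.055, 0.0225] [495.3 239.9]
```

View pics/w1a.png

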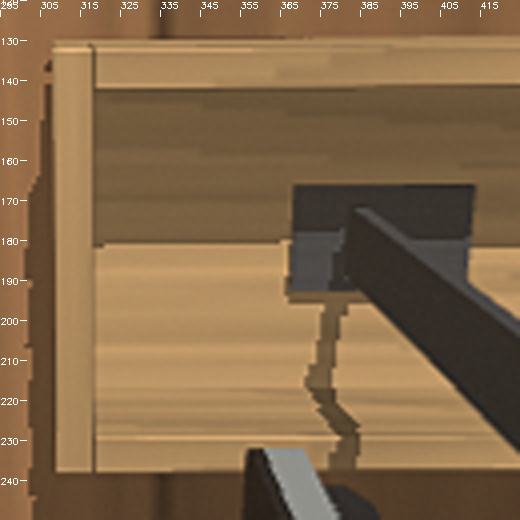

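View pics/w1b.png

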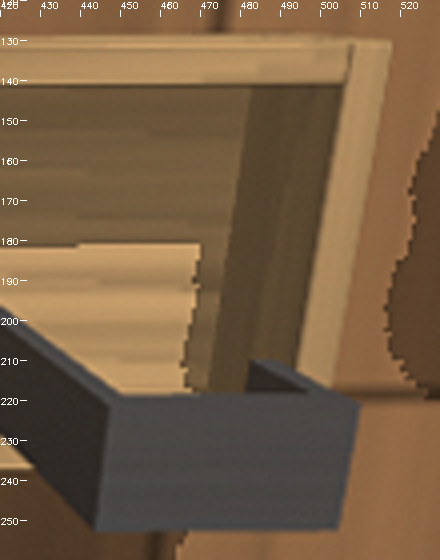

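```bash
python3 -m jog '[[[0.45,-0.1,0.25,5,0,0,0],[0.45,-0.1,0.25,10,0,0,0],[0.45,-0.1,0.25,14,0,0,0],[0.45,-0.1,0.25,16.5,0,0,0],[0.45,-0.1,0.25,17.3,0,0,0],[0.45,-0.1,0.25,17.3,0,0,0],[0.7,-0.1,0.25,17.3,0,0,0],[0.7,-0.1,0.25,17.3,0,0,0]]]' 100; python3 - <<'E'
from goal import *
im=bot.read_camera('wrist'); cv2.imwrite('pics/w2.png',im[:,:,::-1])
E
```

```text
time: 3.62
tool_pos: [0.5437, -0.3822, 0.1895]
tcp_rot: [2.245, 2.194, 0.001]
wrist_force: [0.0, 0.3, -0.1]
width: 0.301
```

View pics/w2.png

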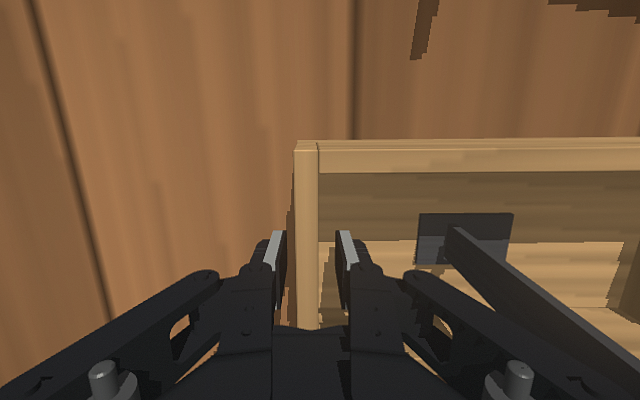

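The wall (columns 295–319) sits between the pads (285 and 338), so I'll close, then lift.

```bash
python3 -m jog '[[[0.7,0,-0.1,0.2,0,0,0],[1,0,-0.1,0.2,0,0,0],[1,0,-0.1,0.2,0,0,0],[1,0,-0.1,0.2,0,0,0],[1,0,-0.1,0.2,0,0,0],[1,0,-0.1,0.2,0,0,0]]]' 100; python3 -m jog '[[[1,0,0,-2,0,0,0],[1,0,0,-4,0,0,0],[1,0,0,-8,0,0,0],[1,0,0,-12,0,0,0],[1,0,0,-16,0,0,0],[1,0,0,-18,0,0,0],[1,0,0,-18,0,0,0],[1,0,0,-18,0,0,0]]]' ; python3 - <<'E'
from goal import *
for n in ('wrist','side','top'):
    im=bot.read_camera(n); cv2.imwrite(f'pics/{n}3.png',im[:,:,::-1])
E
```

```text
time: 4.42
tool_pos: [0.542, -0.3818, 0.1858]
tcp_rot: [-2.247, -2.196, 0.0]
wrist_force: [-0.7, 0.6, 1.6]
width: 0.099
time: 5.42
tool_pos: [0.5415, -0.3813, 0.3637]
tcp_rot: [-2.245, -2.194, 0.001]
wrist_force: [0.5, 1.0, -3.1]
width: 0.101
```

View pics/wrist3.png

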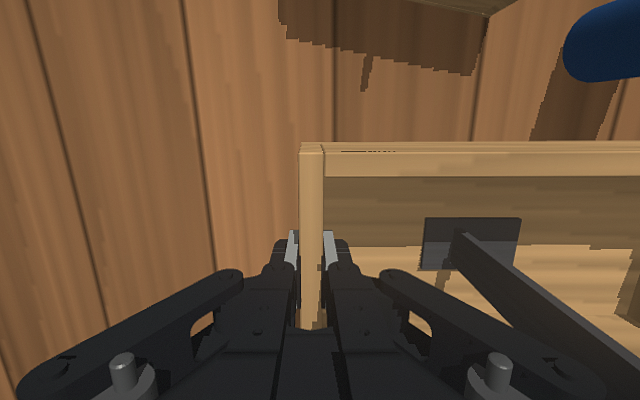

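View pics/side3.png

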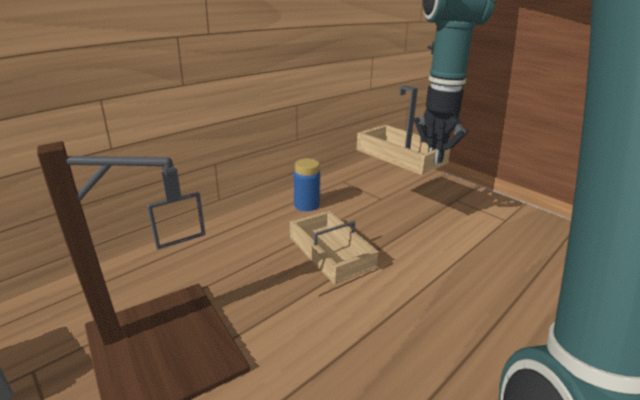

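```bash
cat >> goal.py <<'E'
LOOP=np.array([.5876,.2113,.222]); LY=-.1726
def hookgoal(d,h,lat=0,yaw=LY):
    p=LOOP+R.from_euler('z',yaw).apply([d-.095,lat,h+.0238]); print('tcp',p.round(4)); return goal(p,yaw)
E
python3 - <<'E'
from goal import *
hookgoal(-.075,.055); goal([.485,-.08,.30],-.08)
E
```

```text
tcp [0.4201 0.2405 0.3008]
shift cm [ 61.87 -13.54   6.43] rot [-0.004 -0.002  0.15 ]
shift cm [29.98 -6.32  6.41] rot [-0.004 -0.002  0.057]
```

```bash
python3 -m jog '[[[1,3,-0.6,2,0,0,0],[1,7,-1.5,4,0,0,0.01],[1,12,-2.6,5.5,0,0,0.02],[1,17,-3.6,6.4,0,0,0.03],[1,22,-4.7,6.4,0,0,0.04],[1,27,-5.7,6.4,0,0,0.06],[1,32,-6.8,6.4,0,0,0.075],[1,37,-7.9,6.4,0,0,0.09],[1,42,-9,6.4,0,0,0.105],[1,47,-10.1,6.4,0,0,0.12],[1,51,-11,6.4,0,0,0.135],[1,54,-11.7,6.4,0,0,0.15]]]' 100; python3 - <<'E'
from goal import *
hookgoal(-.075,.055)
im=bot.read_camera('side'); cv2.imwrite('pics/s4.png',im[:,:,::-1])
im=bot.read_camera('top'); cv2.imwrite('pics/t4.png',im[:,:,::-1])
E
```

```text
time: 7.08
tool_pos: [0.4365, 0.1624, 0.3007]
tcp_rot: [-2.404, -2.021, 0.002]
wrist_force: [-0.5, -0.5, -3.0]
width: 0.099
tcp [0.4201 0.2405 0.3008]
shift cm [ 7.41 -2.95 -0.  ] rot [-0.002  0.     0.   ]
```

View pics/s4.png

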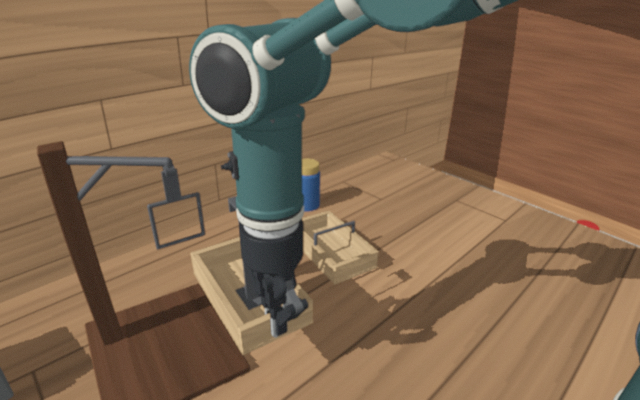

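View pics/t4.png

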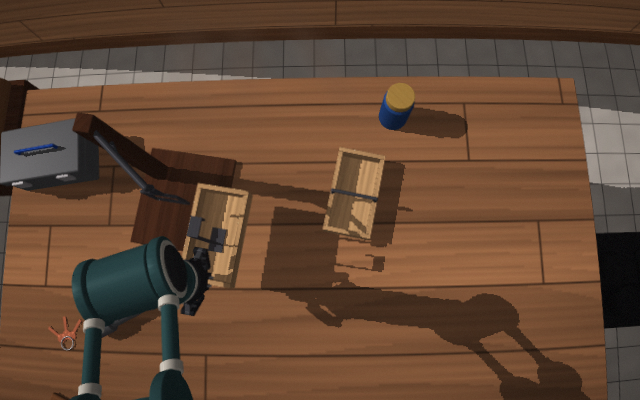

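```bash
python3 - <<'E'
from h import *
s=cv2.imread('pics/t4.png')[:,:,::-1]; crop(s,130,170,130,130,'t4a.png',4)
st=bot.read_state(); T=bot.camera_model('top'); p=st['tool_pos']; print(p,st['tcp_rot'])
y=-.1726
L=np.array([[-.018,-.01,.1475],[-.018,.01,.1475],[.018,-.01,.1475],[.018,.01,.1475],[.1,.055,.0225],[.1,-.055,.0225],[-.1,-.055,.0225],[-.1,.055,.0225]])
W=R.from_euler('z',y).apply(L+[.095,0,-.1633])+p
for l,q in zip(L,proj(T,W)): print(l,q.round(1))
E
```

```text
[0.43647525 0.16298106 0.30078127] [-2.40057995e+00 -2.02375511e+00  1.63573445e-03]
[-0.018  -0.01    0.1475] [196.3 236.3]
[-0.018   0.01    0.1475] [185.3 234.4]
[ 0.018  -0.01    0.1475] [200.6 216. ]
[0.018  0.01   0.1475] [189.7 214.1]
[0.1    0.055  0.0225] [196.9 180.9]
[ 0.1    -0.055   0.0225] [248.1 189.1]
[-0.1    -0.055   0.0225] [229.  286.8]
[-0.1     0.055   0.0225] [176.2 276.9]
```

View pics/t4a.png

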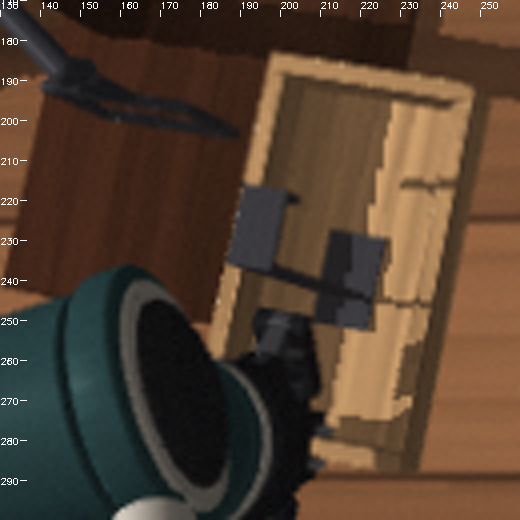

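```bash
python3 -m jog '[[[1,3,-1.5,0,0,0,0],[1,6,-2.6,0,0,0,0],[1,7.4,-2.9,0.8,0,0,0],[1,7.5,-2.9,1.6,0,0,0],[1,7.5,-2.9,2.2,0,0,0],[1,7.5,-2.9,2.2,0,0,0],[1,7.5,-2.9,2.2,0,0,0],[1,7.5,-2.9,2.2,0,0,0]]]' 100; python3 - <<'E'
from goal import *
hookgoal(0,.033)
for n in ('wrist','side','top'):
    im=bot.read_camera(n); cv2.imwrite(f'pics/{n}5.png',im[:,:,::-1])
    if n=='top': crop(im,100,130,130,130,'t5a.png',4)
E
```

```text
time: 8.18
tool_pos: [0.4221, 0.2394, 0.2801]
tcp_rot: [2.405, 2.02, 0.001]
wrist_force: [0.3, 0.8, -2.9]
width: 0.1
tcp [0.494  0.2276 0.2788]
shift cm [0.08 7.29 0.13] rot [ 0.001 -0.    -0.001]
```

View pics/wrist5.png

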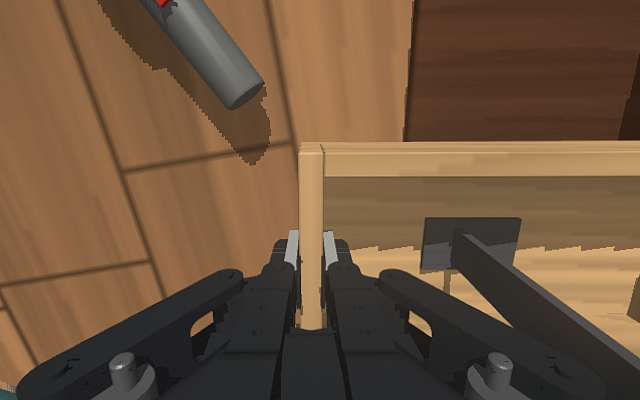

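View pics/side5.png

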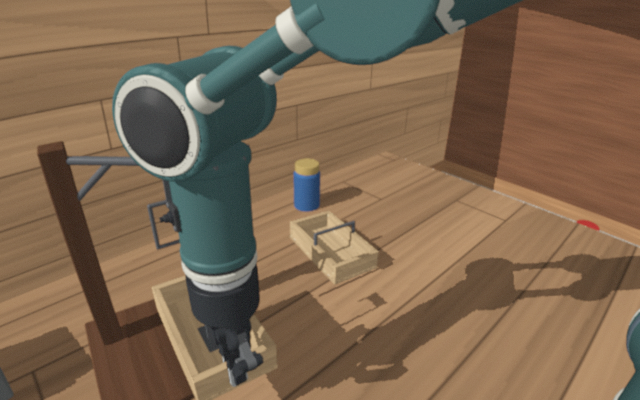

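View pics/t5a.png

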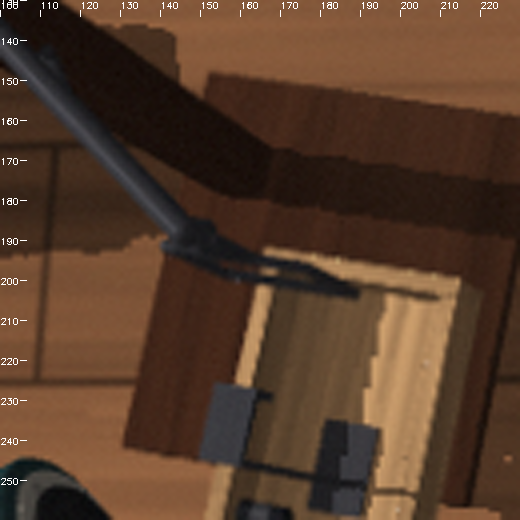

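```bash
python3 - <<'E'
from goal import *
m=bot.camera_model('wrist'); o=ray(m,(320,200))[0]; p=bot.read_state()['tool_pos']
print('wrist cam',o.round(3),'tcp',p.round(3))
print('loopframe cam', R.from_euler('z',-LY).apply(o-LOOP).round(3))
S=bot.camera_model('side');T=bot.camera_model('top')
y=LY
L=np.array([[-.018,-.01,.1475],[-.018,.01,.1475],[.018,-.01,.1475],[.018,.01,.1475],[.016,0,.1265]])
W=R.from_euler('z',y).apply(L+[.095,0,-.1633])+p
print(proj(T,W).round(1)); print(proj(S,W).round(1))
s=cv2.imread('pics/side5.png')[:,:,::-1]; crop(s,130,130,130,130,'s5a.png',4)
E
```

```text
wrist cam [0.434 0.306 0.249] tcp [0.422 0.24  0.28 ]
loopframe cam [-0.167  0.067  0.027]
[[157.8 245.6]
 [147.4 243.7]
 [162.2 225.9]
 [151.8 224.1]
 [161.2 227.4]]
[[207.1 245.5]
 [191.2 250.5]
 [197.6 231.7]
 [182.4 236.2]
 [192.8 248.1]]
```

View pics/s5a.png

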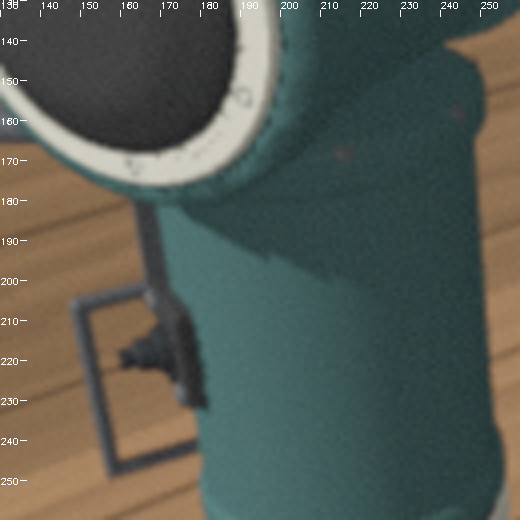

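```bash
python3 -m jog '[[[1,0.2,1,0,0,0,0],[1,0.2,2.2,0,0,0,0],[1,0.2,3.4,0.1,0,0,0],[1,0.2,4.6,0.1,0,0,0],[1,0.2,5.8,0.1,0,0,0],[1,0.2,6.8,0.1,0,0,0],[1,0.2,7.4,0.1,0,0,0],[1,0.2,7.4,0.1,0,0,0],[1,0.2,7.4,0.1,0,0,0]]]' 100; python3 - <<'E'
from goal import *
hookgoal(0,.0)
for n in ('side','top'):
    im=bot.read_camera(n); cv2.imwrite(f'pics/{n}6.png',im[:,:,::-1])
    if n=='top': crop(im,100,130,130,130,'t6a.png',4)
E
```

```text
time: 9.45
tool_pos: [0.4948, 0.2289, 0.2786]
tcp_rot: [-2.405, -2.021, 0.001]
wrist_force: [-0.3, -0.9, -2.1]
width: 0.1
tcp [0.494  0.2276 0.2458]
shift cm [-0.14 -0.05  3.28] rot [-0.001  0.    -0.   ]
```

View pics/side6.png

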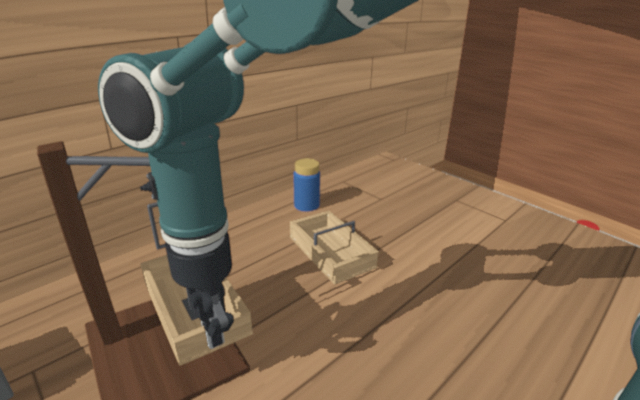

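View pics/t6a.png

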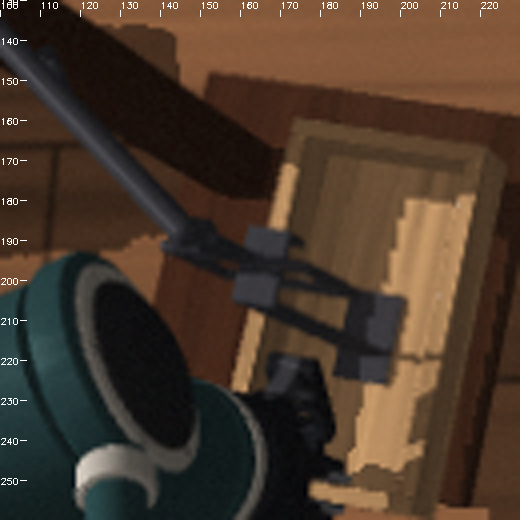

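The top view shows the crown (columns 160–170, rows 187–206) straddling the loop's bars, so it is through. Lowering.

```bash
python3 -m jog '[[[1,0,0,0.8,0,0,0],[1,0,0,1.6,0,0,0],[1,0,0,2.3,0,0,0],[1,0,0,2.8,0,0,0],[1,0,0,2.8,0,0,0],[1,0,0,2.8,0,0,0]]]' 100; python3 -m jog '[[[1,0,0,0.2,0,0,0],[1,0,0,0.4,0,0,0],[1,0,0,0.4,0,0,0],[1,0,0,0.4,0,0,0]]]'; python3 - <<'E'
from goal import *
hookgoal(0,.0)
for n in ('side','top'):
    im=bot.read_camera(n); cv2.imwrite(f'pics/{n}7.png',im[:,:,::-1])
    if n=='top': crop(im,100,130,130,130,'t7a.png',4)
E
```

```text
time: 10.3
tool_pos: [0.4952, 0.229, 0.2509]
tcp_rot: [2.405, 2.021, 0.0]
wrist_force: [0.1, 0.4, -3.0]
width: 0.102
time: 10.8
tool_pos: [0.4951, 0.2289, 0.2467]
tcp_rot: [2.405, 2.021, 0.0]
wrist_force: [-0.2, -0.6, -1.7]
width: 0.099
tcp [0.494  0.2276 0.2458]
shift cm [-0.15 -0.08  0.09] rot [ 0. -0. -0.]
```

View pics/t7a.png

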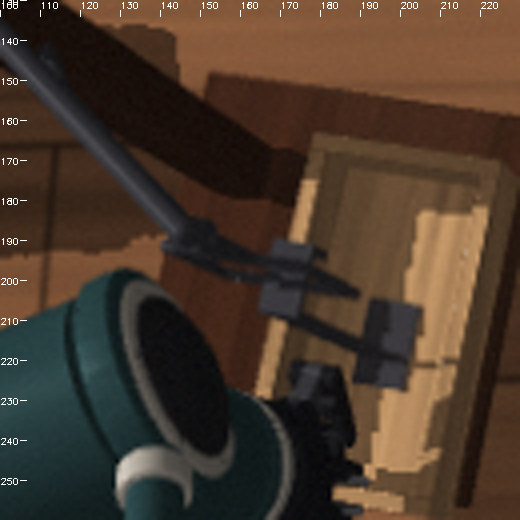

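```bash
for i in 1 2 ; do python3 -m jog '[[[1,0,0,0.1,0,0,0],[1,0,0,0.1,0,0,0],[1,0,0,0.1,0,0,0]]]' | grep -E 'tool_pos|wrist_f'; done
```

```text
tool_pos: [0.4952, 0.2289, 0.2459]
wrist_force: [-0.5, -0.2, -1.6]
tool_pos: [0.4955, 0.229, 0.2453]
wrist_force: [0.7, -0.7, 3.0]
```

```bash
python3 -m jog '[[[1,0,0,-0.05,0,0,0],[1,0,0,-0.05,0,0,0],[1,0,0,-0.05,0,0,0]]]' 20; python3 -m jog '[[[0.85,0,0,0,0,0,0],[0.8,0,0,0,0,0,0],[0.75,0,0,0,0,0,0],[0.65,0,0,0,0,0,0],[0.6,0,0,0,0,0,0],[0.6,0,0,0,0,0,0]]]'; python3 - <<'E'
from goal import *
for n in ('wrist','top'):
    im=bot.read_camera(n); cv2.imwrite(f'pics/{n}8.png',im[:,:,::-1])
E
```

```text
time: 12.02
tool_pos: [0.4952, 0.229, 0.2454]
tcp_rot: [2.405, 2.021, 0.001]
wrist_force: [0.3, 0.3, 3.0]
width: 0.101
time: 12.78
tool_pos: [0.4951, 0.2289, 0.2452]
tcp_rot: [-2.405, -2.021, 0.0]
wrist_force: [0.0, 0.6, -0.5]
width: 0.398
```

View pics/wrist8.png

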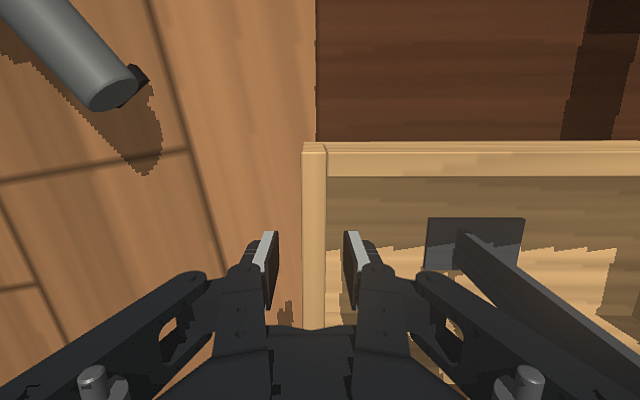

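View pics/top8.png

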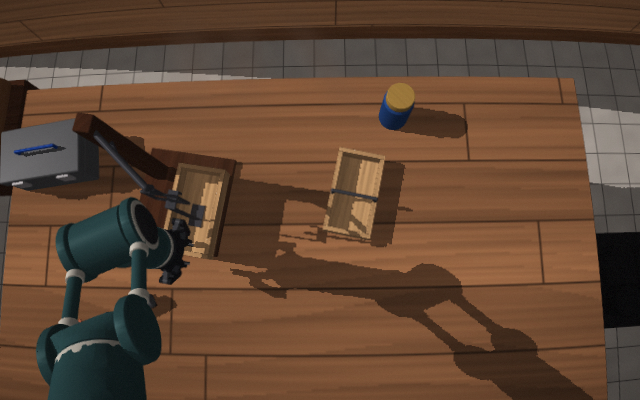

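The tray stayed put, with its wall (columns 303–326) clear of both open pads (278 and 345). Retracting upward, then back.

```bash
python3 -m jog '[[[0.6,0,0.05,-1,0,0,0],[0.6,0,0.05,-2.5,0,0,0],[0.6,0,0.05,-4.5,0,0,0],[0.6,0,0.05,-6.5,0,0,0],[0.6,0,0,-7.5,0,0,0],[0.6,0,-3,-8,0,0,0],[0.6,0,-7,-9,0,0,0],[0.6,0,-10,-10,0,0,0],[0.6,0,-10,-10,0,0,0]]]'; python3 - <<'E'
from goal import *
for n in ('wrist','top'):
    im=bot.read_camera(n); cv2.imwrite(f'pics/{n}9.png',im[:,:,::-1])
goal([.35,-.3,.4],-.5)
E
```

```text
time: 14.0
tool_pos: [0.3953, 0.2464, 0.3462]
tcp_rot: [2.403, 2.023, 0.003]
wrist_force: [1.1, -0.5, -1.0]
width: 0.397
shift cm [-54.61   4.76  -5.46] rot [ 0.001 -0.001  0.328]
```

View pics/wrist9.png

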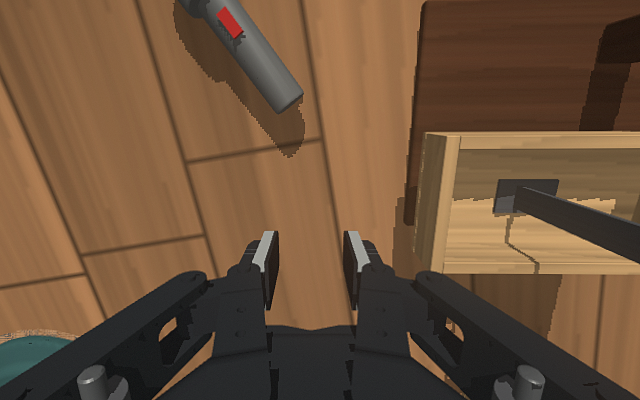

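Tray hangs clear of the gripper. I'll move aside so the side camera can see it.

```bash
python3 -m jog '[[[0.6,-4,0,-4,0,0,0],[0.6,-9,1,-6,0,0,0],[0.6,-14,2,-6,0,0,0],[0.6,-19,3,-6,0,0,0],[0.6,-24,4,-6,0,0,0],[0.6,-28,4.5,-6,0,0,0],[0.6,-28,4.5,-6,0,0,0],[0.6,-28,4.5,-6,0,0,0],[0.6,-28,4.5,-6,0,0,0],[0.6,-28,4.5,-6,0,0,0]]]'; python3 - <<'E'
from goal import *
for n in ('side','top'):
    im=bot.read_camera(n); cv2.imwrite(f'pics/{n}10.png',im[:,:,::-1])
    if n=='side': crop(im,90,140,190,200,'s10a.png',3)
    else: crop(im,120,130,130,140,'t10a.png',4)
E
```

```text
time: 15.35
tool_pos: [0.3929, -0.0366, 0.4051]
tcp_rot: [-2.403, -2.023, 0.0]
wrist_force: [0.7, -0.0, 0.2]
width: 0.399
```

View pics/s10a.png

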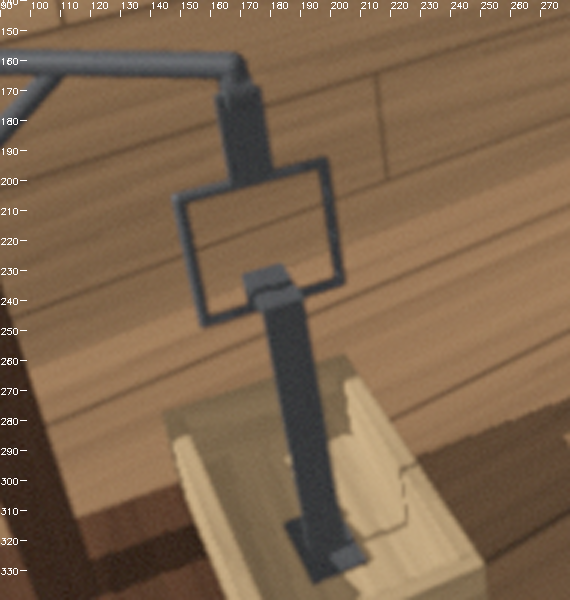

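View pics/t10a.png

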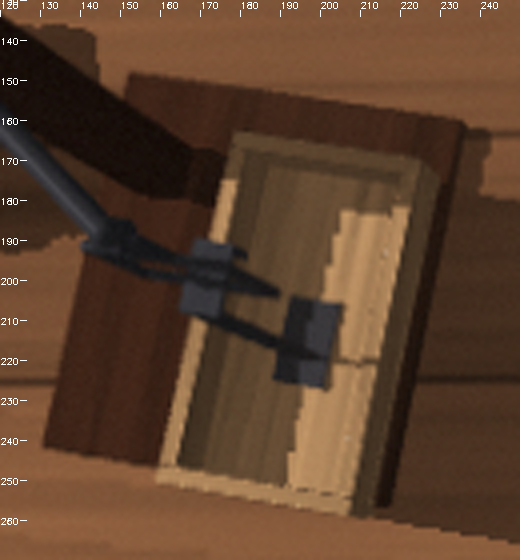

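View pics/side10.png

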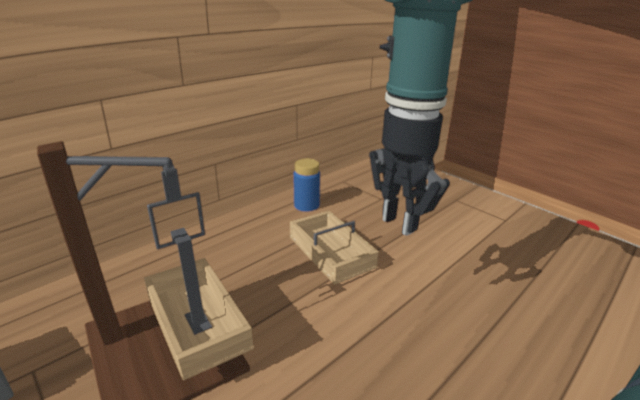

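The hook is on the bar at (182,238) in the side view, and the tray hangs free. Next I'll check for motion over about 1 s and fit the tilt.

```bash
python3 -m jog '[[[0.6,0,0,0,0,0,0],[0.6,0,0,0,0,0,0],[0.6,0,0,0,0,0,0],[0.6,0,0,0,0,0,0],[0.6,0,0,0,0,0,0],[0.6,0,0,0,0,0,0],[0.6,0,0,0,0,0,0],[0.6,0,0,0,0,0,0]]]' | head -2; python3 - <<'E'
from goal import *
S=bot.camera_model('side');T=bot.camera_model('top')
prev=cv2.imread('pics/side10.png')[:,:,::-1]
for k in range(6):
    im=bot.read_camera('side'); d=np.abs(im.astype(int)-prev)[180:390,90:260].max(2); print(k,d.max(),d.mean().round(2)); prev=im
cv2.imwrite('pics/side11.png',prev[:,:,::-1])
crop(prev,135,255,130,125,'s11a.png',4)
t=bot.read_camera('top')
E
```

```text
time: 16.45
tool_pos: [0.3927, -0.0374, 0.4052]
0 24 2.76
1 23 2.72
2 26 2.71
3 15 2.7
4 27 2.71
5 21 2.71
```

View pics/s11a.png

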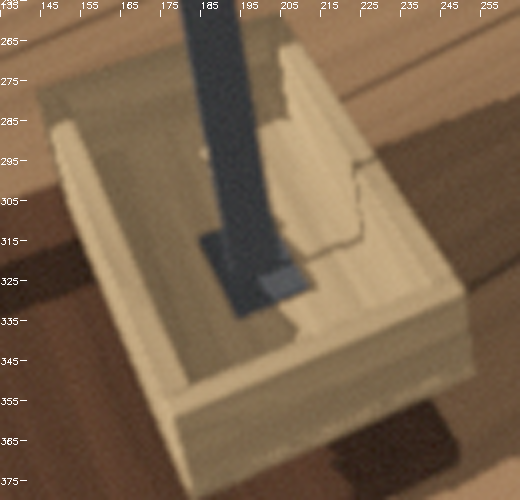

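```bash
python3 - <<'E'
from goal import *
S=bot.camera_model('side');T=bot.camera_model('top')
obs=[(S,(178.5,358),(-.1,.055,.0225)),(S,(250.7,328),(-.1,-.055,.0225)),(S,(145,278),(.1,.055,.0225)),(S,(207.5,261),(.1,-.055,.0225)),(S,(183.7,379),(-.1,.055,-.0225)),(S,(253,348.7),(-.1,-.055,-.0225)),
(T,(178.7,163),(.1,.055,.0225)),(T,(159.2,250),(-.1,.055,.0225)),(T,(208,258.7),(-.1,-.055,.0225))]
f=lambda p:np.concatenate([proj(m,R.from_euler('ZYX',p[3:]).apply(L)+p[:3])[0]-px for m,px,L in obs])
r=least_squares(f,[.59,.21,.08,-.17,0,0],loss='soft_l1');print(r.x.round(4));print(f(r.x).reshape(-1,2).round(1).tolist())
rot=R.from_euler('ZYX',r.x[3:]); print('tilt',np.arccos(rot.as_matrix()[2,2]),'bar in hook',rot.inv().apply(LOOP-r.x[:3])-[0,0,.1395])
E
```

```text
[ 0.5884  0.21    0.0801 -0.1732  0.0283  0.0368]
[[0.4, -0.6], [2.2, 0.0], [0.1, 0.4], [-1.2, -0.7], [-0.2, 0.7], [1.3, 1.0], [0.4, -1.4], [-1.1, -0.8], [-1.0, -0.5]]
tilt 0.04641213726145136 bar in hook [-0.0050254   0.00633652  0.00218159]
```

All within tolerance (center at 80 mm, tilt about 0.05 rad, bar offsets under 7 mm), and the tray is still. Handing in.

```bash
python3 -c "
from workcell import bot
print(bot.finish_job())"
```

```text
the job is handed in; nothing more can be done
None
```

The tray with the hook now hangs on the loop's bottom bar, and I handed the job in at about 17 s of the 50 s allowed. I gripped it by its near end wall, carried it past the other tray, passed the hook through the loop from behind and lowered it until the bar took the weight. Then I opened the gripper and backed away.

Last checks, from a fit to the side and top pictures (1–2 px error):

| Check | Measured | Limit |
|---|---|---|
| Tray centre above the bench | 80 mm | over 60 mm |
| Tilt | about 0.05 rad | below 0.2 rad |
| Bar in the hook's mouth, along the tray | -5 mm | ±16 mm |
| Bar in the hook's mouth, across the tray | +6 mm | ±25 mm |
| Bar in the hook's mouth, height | +2 mm | ±12 mm |

- **Stillness:** pictures taken about a second apart differed only by image noise.
- **Robot:** it was well clear of everything at the end.
- **Bow-handle tray:** it looked unmoved in the pictures; I did not measure its final position.
- **Disagreement between cameras:** the side and top views placed the hung tray 1–2 mm apart, within the calibration. The wrist camera earlier put the tray about 3 mm farther out than the first fit, and I corrected for that before gripping.

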